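Slide the third drive between its neighbours on the mounting plate

TASK

The loose drive lying askew on the mounting plate belongs in the empty place between the two drives already screwed down. Push it along the plate with your fingers, easing it into the narrow gap without ramming the neighbours, until its two ends are in line with theirs, then draw your hand away. Only push it: do not pinch, lift or tip it, and leave all the other things where they are.

Things in the scene. Friction and masses are not known exactly. Their poses are not given: they have to be found in the camera images.
- drive: the loose drive on its back, keypad up, about 0.7 kg. Grey shell 118 (x) x 68 (y) mm, upright sides to 68 mm; pale cover on top to 80 mm. At each end a metal foot 50 mm wide, 5 mm thick sticks out 5 mm at the bottom: 128 mm overall. Origin: centre of underside; x along its length, away from the robot. Starts flat on the plate before the gap, up to 50 mm to either side, turned up to 0.35 rad
- plate: fixed zinc-grey mounting plate 460 x 460 x 3 mm on the bench; origin under its centre, x to its far edge, y left. Near half bare but for contactor and breaker in its corners. Grey slotted wiring ducts 40 mm wide, 60 mm high: one along the far edge (near face 29 mm past the screwed-down drives' far feet), one at 190 mm either side of the middle, from x = -38 mm to the far duct
- bay (a point): the empty place: point on the plate's upper face midway between the two screwed-down drives; x along the gap to the far edge, y left, z up. When the loose drive is in place its origin and axes match this. Gap 74 mm wide, so 3 mm to spare each side; the neighbours' shells span x = -59 to 59 mm, their feet -64 to 64 mm. Four small dark tapped holes mark it
- left_drive: screwed-down drive on the left (+y) of the gap, same form and size as the loose one, fixed to the plate with its origin 71 mm left of the empty place's point
- right_drive: screwed-down drive on the right (-y) of the gap, same form and size as the loose one, fixed to the plate with its origin 71 mm right of the empty place's point
- contactor: loose contactor standing on the near left of the plate, grey with a pale top, 75 x 45 x 80 mm; origin under its centre
- breaker: loose three-pole circuit breaker standing on the near right of the plate, white with a black toggle, 85 x 54 x 72 mm; origin under its centre
- screwdriver: screwdriver, 160 mm long, lying on the bench to the left of the plate
- tape: blue roll of tape, 90 mm across and 19 mm high, lying on the bench to the left of the plate; origin under its centre
- ferrules: clear jar with a yellow cap, 56 mm across and 75 mm high, on the bench to the right of the plate; origin under its centre
- screw_tray: red open tray, 100 x 70 x 35 mm, on the bench to the left of the plate; origin under its centre
- spare_carton: small brown carton, 130 x 90 x 70 mm, on the bench near right; origin under its centre

How it is judged:
By the outcome, as a careful person would: the job done as asked, in the order asked, and still so for the second after the job is handed in, with the robot touching nothing.
It also fails if it takes over 72 s, if anything falls off the work surface, if the arm or the gripper's body presses on something with over 40 N, if the wrist force passes 120 N, or if a joint passes its speed limit or range.

ROBOT

A 6-joint arm with a two-finger parallel gripper is mounted at the origin on the work surface. World frame = base frame: x ahead of the robot, y to its left, z up, the work surface at z = 0. Lengths are in m, angles in degrees, forces in N, time in s.
With the tool pointing down it reaches from about 0.425 to 0.95 m from the base axis. Payload 14.7 kg.
Tool frame: the origin (TCP) lies at the very end of the fingers, on their centre line; the grasp point (between the pads) lies 19 mm behind it; z points along the fingers, y is the direction in which the jaws open and shut (so a half turn about z gives the same grasp; the last joint's range is limited). The gripper opens to 85 mm and grips with 20 to 120 N. Pads are 22 mm wide; open, the fingers measure 114 mm over their backs; the gripper's body (76 mm by 85 mm) begins 54 mm behind the grasp point. The pads swing forward as they close: fully open they stand 13 mm farther back than shut.
Start: joints at [-74.92, 27.513, 91.461, -0, 61.026, -2.67], TCP at [0.198, -0.619, 0.231] pointing down, gripper open.
Joint ranges: [-157.49, 157.49], [-46.99, 117.5], [13.45, 153.17], [-89.5, 269.5], [5.16, 153.95], [-167.48, 167.48]. Speed limits (degrees/s): [108.29, 108.29, 136.94, 172.46, 172.46, 172.46].

INTERFACE

Orientations are given as [roll, pitch, yaw] about the fixed x, y, z axes, in that order (R = Rz(yaw) Ry(pitch) Rx(roll)).
In Python, from station import r gives the robot as it stands. The module is installed in compiled form; this text tells all that it offers.
- The arm moves only by the shell command python3 -m crank 'ROWS'. ROWS is JSON, a list of rows, each a list of 5 numbers: the shift along the tool's x, y, z in m, then the turn about the tool's z in rad, then the finger opening in m, from 0 to 0.0854. A call has 1 to 12 rows; each row shifts and turns the commanded pose from where the row before left it, along the tool's axes as they then stand; what a row does not reach is not made up. A row lasts 1/10 s, in which the tool goes at most 50 mm and 8.59 degrees, less where a joint would pass 70% of its speed; a pose out of reach is approached as far as the arm can. A call with a gripper value outside its range is refused whole. The fingers move at their own pace and stop on an object; the grip force is fixed at half the most. Time passes only in rows, so rows that do not move let the fingers close. It gives the time, the measured TCP pose, the force and the opening at its end, in the units of the state.
- r.state(): the state, without advancing time (a new reading comes with each control period).
- r.snapshot(name): name is "scene" or "top" or "wrist"; returns (picture, depth): 400x640x3 uint8, red, green, blue; 400x640 float32, m along the optical axis (not along the pixel's ray), 0 where there is no reading.
- r.camera_params(name): a dict with "K" (3x3 intrinsics, pixels), "dist" ([k1, k2, p1, p2, k3] as OpenCV has them; the pictures are not rectified), "T" (4x4, takes a point from camera to world coordinates). Camera axes: x right, y down, z forward; pixel columns grow to the right and rows downward; lengths in m; the calibration is good to about 2 mm. A picture is of the moment at which its call begins: read the wrist's pose just before it. camera_params takes no time and is no camera call; for the wrist camera it gives the pose at the moment of the call.
- r.close_job(): hands the job in, once; it reports no verdict.
Trained networks look in the newest picture that a camera, given by its name, has taken for a name from the list of things; names that differ only in an ending like _2 or _b are one class to them, and where a whole thing is asked for, a point or a joint stands for the part that bears it (a point fixed in the world has none). Each returns a list of dicts, best first, with "score" (0 to 1); they miss things now and then, are a little off and sometimes report something else, mostly with a low value. They report only what shows in the picture. A call takes as long as a camera call.
- r.search_frame(thing, camera): "position" ([column, row] in pixels, amid what is visible of it).
- r.outline_of(thing, camera): "region" (400x640 bool, what is visible of it) and "position" ([column, row] in pixels, amid what is visible of it).
- r.mark_of(thing, camera): "position" ([column, row] in pixels: a listed point, or the origin of a listed thing).
The state is a dict: "t": time; "q": joint angles; "joint_velocities": joint speeds; "joint_efforts": joint torques, N m; "eef_pos": TCP position; "orientation": TCP orientation; "ft_force": force on the tool from outside, world axes, zero at the start; "moment": the same for the moment, N m; "finger_gap": finger opening in m.
Only numpy, scipy, OpenCV 4.12 (cv2) and the standard library are available. Lean on these libraries where they do the work, as an engineer would, in place of code of your own. Each camera call takes 0.05 s, during which the arm holds its last target.

## Working session

There is one attempt and no reset: what is moved stays moved. The work goes in short steps, Python scripts to look and compute and a shell command to move; the robot and the scene stay as the last step left them, time stands still between calls to the robot, and variables do not carry over. Pictures are saved under pics/ and viewed, and the job is handed in when it is done.

```bash
mkdir -p pics; cat > h.py <<'E'
from station import r
import numpy as np, cv2
def snap(cam,fn):
    im,d=r.snapshot(cam); cv2.imwrite('pics/'+fn,im[:,:,::-1]); return im,d
def pix2w(cam,uv,z=None,depth=None,P=None):
    P=P or r.camera_params(cam); K=np.array(P['K']);T=np.array(P['T'])
    p=cv2.undistortPoints(np.array([[uv]],float),K,np.array(P['dist'],float))[0,0]
    ray=T[:3,:3]@np.array([p[0],p[1],1.]);o=T[:3,3]
    if depth is not None: return o+ray*depth
    return o+ray*(z-o[2])/ray[2]
def w2pix(cam,X,P=None):
    P=P or r.camera_params(cam);T=np.linalg.inv(np.array(P['T']))
    X=np.atleast_2d(X)
    rv=cv2.Rodrigues(T[:3,:3])[0]
    return cv2.projectPoints(X.astype(float),rv,T[:3,3],np.array(P['K'],float),np.array(P['dist'],float))[0][:,0]
def cloud(cam,d,P=None):
    P=P or r.camera_params(cam);K=np.array(P['K'],float);T=np.array(P['T'])
    v,u=np.mgrid[0:400,0:640]
    p=cv2.undistortPoints(np.stack([u.ravel(),v.ravel()],1)[:,None].astype(float),K,np.array(P['dist'],float))[:,0]
    X=np.c_[p,np.ones(len(p))]*d.ravel()[:,None]
    return (X@T[:3,:3].T+T[:3,3]).reshape(400,640,3)
E
python3 - <<'E'
from h import *
print(r.state())
for c in ('top','scene','wrist'):
    im,d=snap(c,c+'0.png'); np.save('pics/'+c+'0.npy',d)
    P=r.camera_params(c); print(c,np.round(P['K'],1).tolist(),np.round(P['T'],3).tolist(),P['dist'])
    if c!='wrist':
      for t in ('drive','bay','left_drive','right_drive'):
        print(t,[(np.round(x['position'],1),round(x['score'],2)) for x in r.mark_of(t,c)])
E
```

```text
{'t': 0.0, 'q': array([-7.49209082e+01,  2.75494521e+01,  9.14939739e+01,  8.12122788e-04,
        6.10239517e+01, -2.66890885e+00]), 'joint_velocities': array([ 2.47929932e-03, -5.27442605e-02,  5.94472083e-02, -2.97104758e-02,
        5.79444906e-05,  8.15179371e-02]), 'joint_efforts': array([-3.50928873e-03, -9.50652909e+01, -4.30188954e+01, -8.33908889e-04,
        1.21709975e-02,  7.08190626e-06]), 'eef_pos': array([ 0.19807198, -0.6186659 ,  0.23067549]), 'orientation': array([-1.79932728e+02, -3.84663181e-03,  1.77476045e+01]), 'ft_force': array([-0.26360524, -0.14990055,  0.50328565]), 'moment': array([ 0.04354717,  0.01795164, -0.00795786]), 'finger_gap': 0.08540263067384277}
top [[409.8, 0.0, 324.9], [0.0, 409.8, 201.8], [0.0, 0.0, 1.0]] [[0.004, -0.996, 0.088, 0.435], [-1.0, -0.004, 0.005, 0.011], [-0.004, -0.088, -0.996, 1.434], [0.0, 0.0, 0.0, 1.0]] [-0.00633091  0.          0.          0.          0.        ]
drive [(array([352.7, 205.8]), 0.97)]
bay [(array([349.7, 155.4]), 0.86)]
left_drive [(array([327.7, 155.8]), 0.86), (array([354.3, 204. ]), 0.65)]
right_drive [(array([372.7, 158.1]), 0.86)]
scene [[418.8, 0.0, 324.1], [0.0, 418.8, 200.5], [0.0, 0.0, 1.0]] [[-0.461, 0.691, -0.557, 1.166], [0.888, 0.355, -0.294, 0.327], [-0.005, -0.63, -0.777, 0.894], [0.0, 0.0, 0.0, 1.0]] [-0.11122265  0.          0.          0.          0.        ]
drive [(array([298.1, 197.5]), 0.61)]
bay [(array([377.5, 199.5]), 0.59), (array([266.2, 249.7]), 0.56)]
left_drive [(array([290.5, 261.1]), 0.83)]
right_drive [(array([240.4, 236. ]), 0.85)]
wrist [[297.0, 0.0, 317.8], [0.0, 297.0, 195.9], [0.0, 0.0, 1.0]] [[0.304, -0.905, -0.298, 0.276], [-0.953, -0.289, -0.093, -0.595], [-0.002, 0.312, -0.95, 0.375], [0.0, 0.0, 0.0, 1.0]] [0.01317279 0.         0.         0.         0.        ]
```

View pics/top0.png

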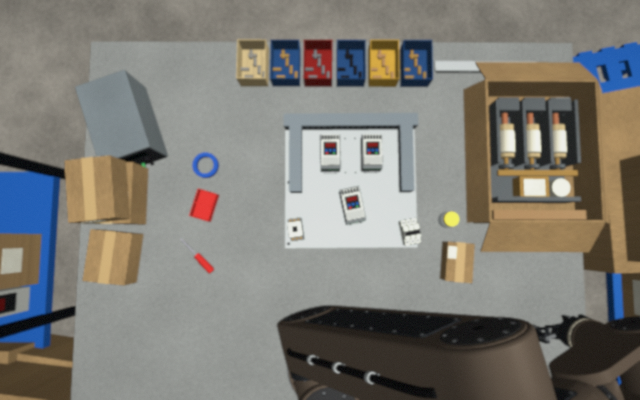

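View pics/scene0.png

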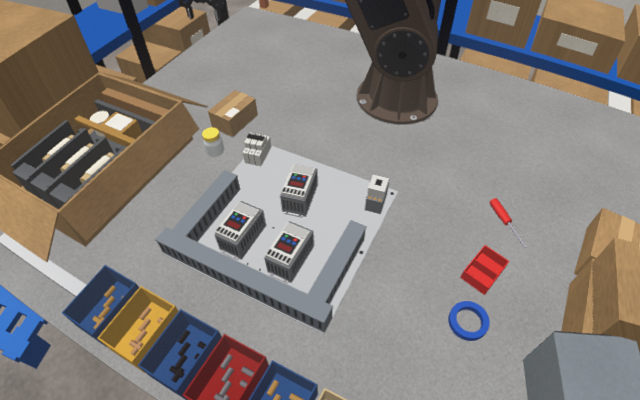

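```bash
python3 - <<'E'
from h import *
d=np.load('pics/top0.npy');C=cloud('top',d)
for n,uv in dict(drive=(352.7,205.8),bay=(349.7,155.4),l=(327.7,155.8),rr=(372.7,158.1)).items(): print(n,pix2w('top',uv,z=0.003).round(4))
z=C[...,2]
# tops
m=((z>0.06)&(z<0.1)).astype(np.uint8)
n,lab,st,ce=cv2.connectedComponentsWithStats(m)
for i in range(1,n):
    if st[i,4]>50:
        p=C[lab==i]; rc=cv2.minAreaRect(p[:,:2].astype(np.float32)*1000)
        print(st[i].tolist(),np.round(rc[0],1),np.round(rc[1],1),round(rc[2],1),p[:,2].mean().round(4), np.median(p[:,2]).round(4))
E
```

```text
drive [ 0.5469 -0.0797  0.003 ]
bay [ 0.7258 -0.0694  0.003 ]
l [0.724  0.0085 0.003 ]
rr [ 0.7164 -0.1507  0.003 ]
[236, 39, 30, 41, 272] [1049.7  276.1] [143.9 101.5] 0.5 0.0704 0.0713
[269, 39, 30, 41, 248] [1049.9  161.6] [144.4 100.6] 0.1 0.0708 0.0713
[303, 39, 29, 42, 229] [1049.4   46.9] [144.4  96.8] 0.2 0.0712 0.0717
[336, 39, 30, 42, 249] [1049.5  -68.7] [100.5 144.4] 90.0 0.0701 0.0704
[369, 39, 30, 42, 244] [1049.1 -183. ] [ 99.6 144.8] 89.9 0.0702 0.0715
[402, 39, 31, 42, 276] [1050.5 -298.8] [144.7 101.8] 0.2 0.07 0.071
[475, 61, 112, 10, 697] [1022.9 -680.4] [365.1  43.4] 88.9 0.0819 0.0826
[93, 77, 69, 147, 802] [708.7 655.5] [150.7 508.8] 75.8 0.0803 0.0804
[463, 85, 14, 137, 1264] [ 720.6 -466.9] [ 24.4 458.2] 90.0 0.0807 0.0804
[488, 86, 106, 134, 1368] [ 799.1 -800.5] [550.8 266.4] 36.0 0.0807 0.0809
[489, 100, 8, 65, 303] [ 790.4 -544.4] [211.7  12. ] 1.9 0.0808 0.0805
[550, 105, 27, 66, 1048] [ 769.9 -775.9] [218.6  71.9] 0.9 0.0831 0.0861
[499, 108, 25, 61, 1028] [ 770.5 -601.6] [198.4  72.8] 2.0 0.0833 0.0856
[524, 109, 26, 61, 1031] [ 767.4 -690.5] [197.8  7
[... 323 characters left out ...]
4, 954] [ 610.1 -672.2] [247.5  74.9] 89.1 0.0898 0.0935
[339, 186, 27, 38, 720] [546.7 -72.9] [118.   67.8] 12.2 0.0801 0.0816
[492, 196, 85, 6, 107] [ 562.3 -677.3] [272.   13.9] 88.1 0.0763 0.076
[443, 211, 16, 15, 187] [ 500.9 -400.7] [47.8 48.3] 17.1 0.0734 0.0736
[492, 210, 93, 10, 103] [ 500.2 -677. ] [301.9  26.6] 84.6 0.0823 0.0837
[287, 221, 16, 16, 213] [465.1 118.2] [49.8 45.2] 9.2 0.0819 0.0822
[402, 223, 19, 16, 227] [ 459.1 -269.8] [44.9 55.2] 11.2 0.0706 0.0707
[82, 229, 55, 56, 2451] [369.8 728.4] [146.  171.4] 84.3 0.0877 0.0887
[480, 238, 116, 14, 1343] [ 415.5 -680. ] [ 43.1 365.1] 0.2 0.0813 0.0816
[444, 241, 31, 42, 1117] [ 358.3 -426.8] [ 92.3 130.8] 85.5 0.0692 0.0693
```

The loose drive lies at about (0.547, -0.073), turned about +12°, and the bay is at about (0.7275, -0.068). I'll move over for a closer wrist view.

```bash
python3 -m crank '[[0.033,-0.034,0,0,0.034],[0.033,-0.034,0,0,0.034],[0.033,-0.034,0,0,0.034],[0.033,-0.034,0,0,0.034],[0.033,-0.034,0,0,0.034],[0.033,-0.034,0,0,0.034],[0.033,-0.034,0,0,0.034],[0.033,-0.034,0,0,0.034],[0.033,-0.034,0,0,0.034],[0.033,-0.034,0,0,0.034],[0.033,-0.034,0,0,0.034],[0.033,-0.034,0,0,0.034]]'; python3 -m crank '[[0,0,0,0,0.034],[0,0,0,0,0.034]]'
```

```text
t: 1.75
eef_pos: [0.4516, -0.1079, 0.2316]
orientation: [180.0, -0.0, 17.7]
ft_force: [0.6, -0.2, 0.7]
finger_gap: 0.0339
t: 1.95
eef_pos: [0.4513, -0.1087, 0.2313]
orientation: [180.0, 0.0, 17.9]
ft_force: [-0.5, -0.2, -0.5]
finger_gap: 0.034
```

```bash
cat > meas.py <<'E'
from h import *
import sys
def rects(cam,fn):
    P=r.camera_params(cam); im,d=snap(cam,fn); C=cloud(cam,d,P); z=C[...,2]
    m=((z>0.073)&(z<0.1)&(d>0)&(C[...,0]>0.46)&(C[...,0]<0.82)&(abs(C[...,1]+.07)<.125)).astype(np.uint8)
    n,lab,st,ce=cv2.connectedComponentsWithStats(m)
    for i in range(1,n):
        if st[i,4]>150:
            p=C[lab==i]; rc=cv2.minAreaRect(p[:,:2].astype(np.float32)*1000)
            print(st[i].tolist(),np.round(rc[0],1),np.round(rc[1],1),round(rc[2],2),np.median(p[:,2]).round(4))
    return im,d,C
if __name__=='__main__':
    s=r.state();print(s['t'],s['eef_pos'].round(4),s['orientation'].round(2),s['ft_force'].round(1),s['finger_gap'])
    for c in sys.argv[2:]:
        print(c);rects(c,c+sys.argv[1]+'.png')
E
python3 meas.py 1 wrist top
```

```text
1.95 [ 0.4513 -0.1087  0.2313] [179.99   0.    17.93] [-0.5 -0.2 -0.5] 0.0339700608125215
wrist
[277, 0, 81, 132, 8564] [550.1 -74.2] [108.5  65.9] 12.35 0.0846
top
[320, 134, 20, 32, 562] [730.6   2.6] [105.6  64. ] 0.39 0.0827
[362, 134, 20, 33, 586] [ 729.6 -138.3] [110.   63.9] 0.2 0.0826
[339, 186, 22, 35, 399] [552.3 -72. ] [103.8  67.1] 14.02 0.0824
```

View pics/wrist1.png

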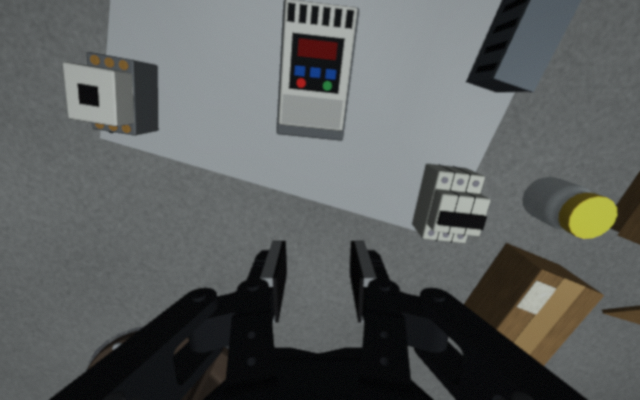

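```bash
python3 -m crank '[[0.015,-0.006,-0.04,0.025,0.034],[0.015,-0.006,-0.04,0.025,0.034],[0.015,-0.006,-0.04,0.025,0.034],[0.015,-0.006,-0.04,0.025,0.034],[0,0,0,0,0.034],[0,0,0,0,0.034]]'; python3 meas.py 2 wrist
python3 - <<'E'
from h import *
for t in ('bay','drive','left_drive','right_drive'):
    for x in r.mark_of(t,'wrist'): print(t,x['score'],x['position'],pix2w('wrist',x['position'],z=0.003).round(4))
E
```

```text
t: 2.65
eef_pos: [0.5022, -0.0718, 0.3918]
orientation: [180.0, -0.1, 11.9]
ft_force: [0.3, 0.8, -1.3]
finger_gap: 0.0338
2.65 [ 0.5022 -0.0718  0.3918] [ 1.7996e+02 -6.0000e-02  1.1930e+01] [ 0.3  0.8 -1.3] 0.03380317124981448
wrist
[270, 0, 48, 22, 715] [684.1  -0.9] [22.  62.4] 11.62 0.0842
[373, 0, 55, 43, 1819] [ 703.2 -141. ] [52.6 62.3] 1.43 0.0843
[304, 83, 45, 76, 3029] [551.1 -73.8] [110.1  64.8] 11.85 0.0845
bay 0.68 [350.3, 2.4] [ 0.727  -0.0749  0.003 ]
drive 0.77 [326.1, 121.8] [ 0.5447 -0.0766  0.003 ]
drive 0.45 [420.9, 192.6] [ 0.4553 -0.2778  0.003 ]
right_drive 0.94 [391.1, 10.5] [ 0.7296 -0.1388  0.003 ]
right_drive 0.38 [8.6, 149.9] [0.3797 0.4636 0.003 ]
```

View pics/wrist2.png

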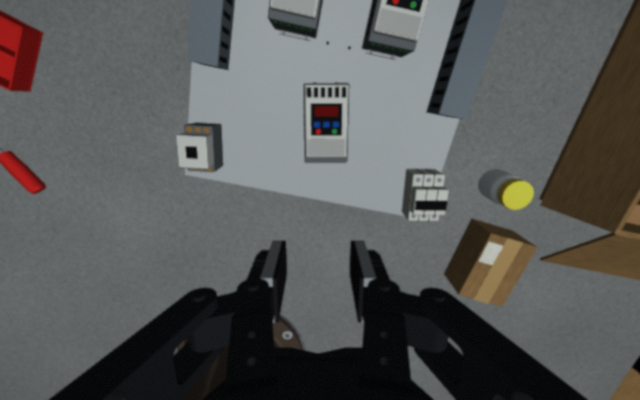

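```bash
python3 -m crank '[[-0.014,0.003,0.03,0,0.034],[-0.014,0.003,0.04,0,0.034],[-0.014,0.003,0.04,0,0.034],[-0.013,0.002,0.04,0,0.034],[0,0,0.04,0,0.034],[0,0,0.04,0,0.034],[0,0,0.04,0,0.034],[0,0,0.04,0,0.034],[0,0,0.03,0,0.034],[0,0,0.02,0,0.034],[0,0,0,0,0.034],[0,0,0,0,0.034]]'; python3 meas.py 3 wrist top
```

```text
t: 4.1
eef_pos: [0.4502, -0.0927, 0.0313]
orientation: [-180.0, 0.1, 12.0]
ft_force: [-0.2, -0.4, 0.3]
finger_gap: 0.0341
4.1 [ 0.4502 -0.0927  0.0313] [-1.7996e+02  7.0000e-02  1.2010e+01] [-0.2 -0.4  0.3] 0.034083989372788885
wrist
[213, 0, 230, 200, 40773] [525.9 -80.3] [59.6 62.9] 12.0 0.0847
[363, 279, 136, 61, 4138] [ 467.1 -124.9] [15.2 42.1] 2.61 0.0883
top
[320, 134, 20, 35, 577] [726.1   2.5] [115.7  64.2] 0.31 0.0826
[362, 134, 20, 34, 595] [ 728.2 -138.6] [ 64.4 111.4] 89.5 0.0824
[340, 186, 23, 23, 353] [565.1 -68.5] [76.5 63.7] 11.51 0.0824
```

View pics/wrist3.png

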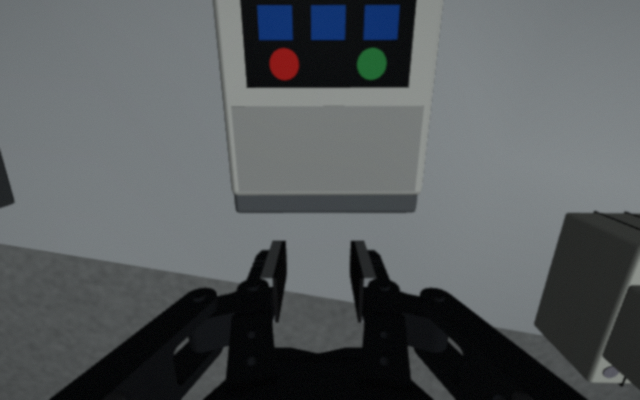

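```bash
python3 -m crank '[[0.005,0.0005,0,0,0.034],[0.005,0.0005,0,0,0.034],[0.005,0.0005,0,0,0.034],[0.005,0.0005,0,0,0.034],[0.002,0,0,0,0.034],[0.002,0,0,0,0.034],[0.002,0,0,0,0.034],[0.002,0,0,0,0.034],[0.002,0,0,0,0.034]]'; python3 meas.py 4 wrist
```

```text
t: 5.1
eef_pos: [0.4794, -0.0882, 0.0312]
orientation: [-180.0, 0.1, 12.0]
ft_force: [-9.4, -3.0, 9.6]
finger_gap: 0.0339
5.1 [ 0.4794 -0.0882  0.0312] [-1.7995e+02  1.2000e-01  1.2020e+01] [-9.4 -3.   9.6] 0.03388154650273126
wrist
[206, 0, 231, 274, 54543] [539.9 -77.4] [90.2 62.9] 12.03 0.0848
[142, 279, 132, 109, 5926] [476.1 -56.1] [27.3 41.3] 20.3 0.0895
[362, 279, 138, 109, 5971] [ 489.6 -121.3] [28.1 42.4] 4.48 0.0893
```

View pics/wrist4.png

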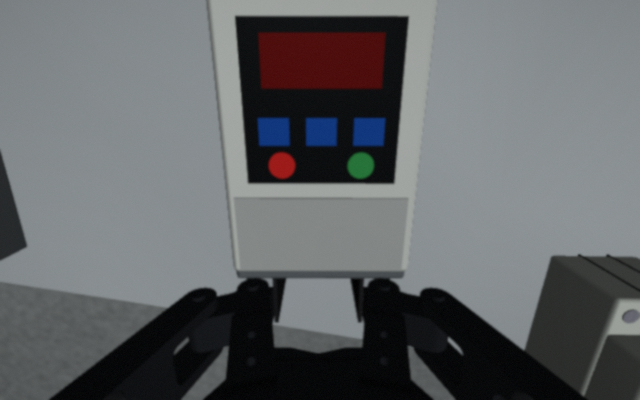

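Contact came with an upward force of about 10 N, so a knuckle may be touching the drive. I'll back off a little, raise the hand and re-approach.

```bash
python3 -m crank '[[-0.004,0,0,0,0.034],[0,0,-0.008,0,0.034],[0,0,-0.004,0,0.034],[0,0,0,0,0.034]]';python3 -m crank '[[0.002,0,0,0,0.034],[0.002,0,0,0,0.034]]';python3 -m crank '[[0.002,0,0,0,0.034]]';python3 -m crank '[[0.002,0,0,0,0.034]]'; python3 meas.py 5 wrist
```

```text
t: 5.55
eef_pos: [0.4773, -0.0895, 0.0441]
orientation: [180.0, -0.1, 12.0]
ft_force: [-0.5, -0.7, -0.3]
finger_gap: 0.0343
t: 5.75
eef_pos: [0.4803, -0.0884, 0.0433]
orientation: [-180.0, 0.0, 12.0]
ft_force: [-6.6, -2.8, 4.9]
finger_gap: 0.0344
t: 5.85
eef_pos: [0.4816, -0.0878, 0.0431]
orientation: [-180.0, 0.1, 12.0]
ft_force: [-6.7, -1.1, 6.0]
finger_gap: 0.0339
t: 5.95
eef_pos: [0.4833, -0.0874, 0.043]
orientation: [-179.9, 0.1, 12.0]
ft_force: [-6.9, -2.6, 4.9]
finger_gap: 0.0344
5.95 [ 0.4833 -0.0874  0.043 ] [-1.7995e+02  1.3000e-01  1.2030e+01] [-6.9 -2.6  4.9] 0.03443325354359084
wrist
[218, 0, 205, 256, 45713] [545.6 -75.5] [92.3 63.1] 12.18 0.0847
[173, 264, 108, 94, 2880] [478.5 -54.7] [26.5 33.6] 12.04 0.0936
[355, 264, 109, 93, 2975] [ 492.8 -120.6] [26.7 34.2] 12.3 0.0939
```

```bash
python3 -m crank '[[0.004,-0.0011,0,0.016,0.034],[0.004,-0.0011,0,0.016,0.034],[0.004,-0.0011,0,0.016,0.034],[0.004,-0.0011,0,0.016,0.034],[0.004,-0.0011,0,0.016,0.034],[0.004,-0.0011,0,0.016,0.034]]'; python3 meas.py 6 wrist
```

```text
t: 6.6
eef_pos: [0.5058, -0.0767, 0.0429]
orientation: [-180.0, 0.2, 6.5]
ft_force: [-6.2, -1.2, 6.2]
finger_gap: 0.0341
6.6 [ 0.5058 -0.0767  0.0429] [-1.7996e+02  1.5000e-01  6.5000e+00] [-6.2 -1.2  6.2] 0.03411516097878057
wrist
[218, 0, 205, 258, 45767] [568.4 -70.8] [93.  62.8] 6.49 0.0847
[173, 264, 108, 94, 2953] [504.4 -43.5] [26.8 33.7] 6.49 0.0939
[355, 264, 108, 95, 3048] [ 512.3 -110.2] [26.7 34. ] 4.75 0.0941
```

View pics/wrist6.png

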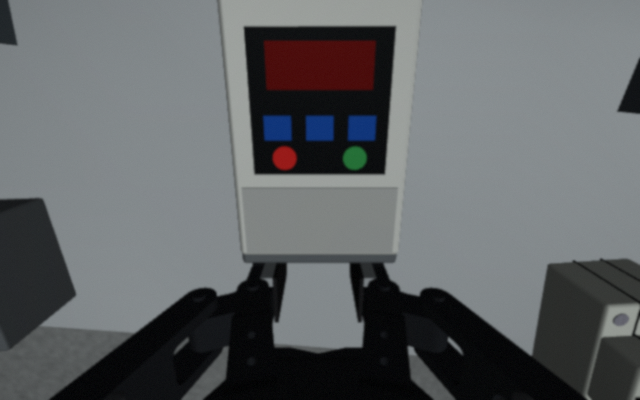

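```bash
python3 -m crank '[[0.004,-0.0011,0,0.016,0.034],[0.004,-0.0011,0,0.016,0.034],[0.004,-0.0011,0,0.016,0.034],[0.004,-0.0011,0,0.016,0.034],[0.004,-0.0011,0,0.016,0.034],[0.004,-0.0011,0,0.016,0.034],[0.002,-0.0011,0,0.015,0.034]]'; python3 meas.py 7 wrist top
```

```text
t: 7.35
eef_pos: [0.5329, -0.0675, 0.0433]
orientation: [180.0, -0.0, 0.1]
ft_force: [-2.9, 0.8, -1.7]
finger_gap: 0.0341
7.35 [ 0.5329 -0.0675  0.0433] [ 1.8e+02 -2.0e-02  9.0e-02] [-2.9  0.8 -1.7] 0.03407358487454535
wrist
[218, 0, 203, 254, 45330] [596.8 -68.2] [91.6 62.8] 0.15 0.0847
[174, 264, 107, 92, 2804] [535.4 -34.3] [33.5 26.3] 89.92 0.0935
[355, 264, 108, 83, 2833] [ 535.7 -101.5] [25.7 34.1] 0.86 0.0935
top
[320, 134, 20, 32, 563] [731.    1.4] [107.1  63.3] 2.43 0.0828
[362, 134, 20, 32, 587] [ 731.8 -138.6] [ 64.3 107.1] 89.5 0.0826
```

View pics/wrist7.png

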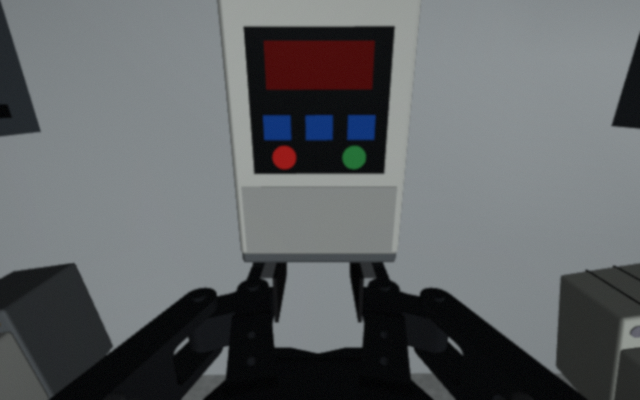

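View pics/top7.png

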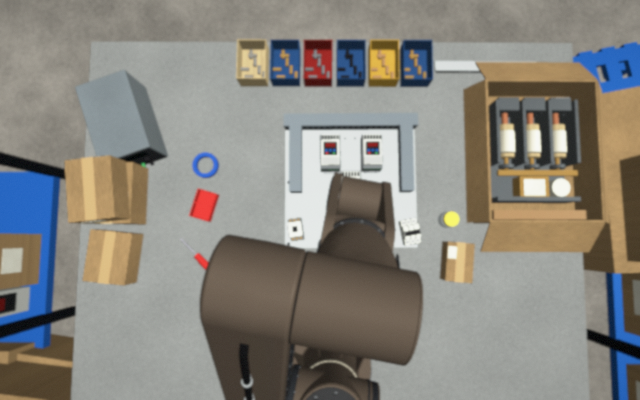

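```bash
python3 -m crank '[[-0.008,0,0,0,0.034],[-0.004,0,-0.02,0,0.034],[0,0,-0.045,0,0.034],[0,0,-0.045,0,0.034],[0,0,-0.045,0,0.034],[0.03,0,-0.045,0,0.034],[0.04,0,-0.01,0,0.034],[0.03,0,0,0,0.034],[0.01,0,0,0,0.034],[0,0,0,0,0.034],[0,0,0,0,0.034],[0,0,0,0,0.034]]'; python3 meas.py 8 wrist
```

```text
t: 8.65
eef_pos: [0.6267, -0.0673, 0.2496]
orientation: [-180.0, 0.1, 0.2]
ft_force: [0.4, 0.1, 0.0]
finger_gap: 0.034
8.65 [ 0.6267 -0.0673  0.2496] [-1.7999e+02  7.0000e-02  1.5000e-01] [0.4 0.1 0. ] 0.03403625485388531
wrist
[358, 7, 75, 119, 7778] [ 733.9 -140.4] [105.4  65.2] 0.09 0.0845
[209, 8, 75, 122, 7643] [7.312e+02 5.000e-01] [ 63.4 109.2] 89.73 0.0848
[288, 144, 60, 94, 5186] [606.2 -67.4] [110.2  65.2] 0.12 0.0845
```

View pics/wrist8.png

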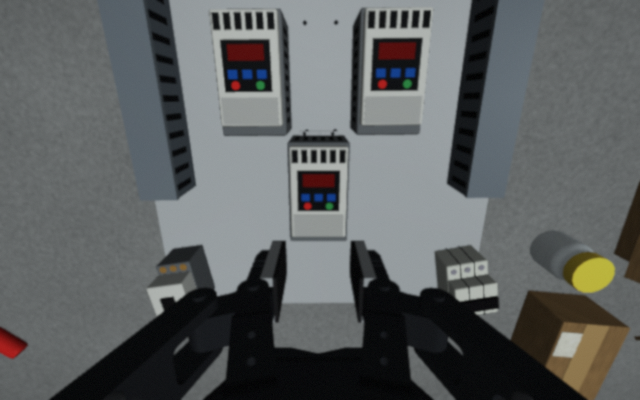

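```bash
cat > ortho.py <<'E'
from h import *
import sys
fn=sys.argv[1]; s=r.state()
P=r.camera_params('wrist'); im,d=snap('wrist',fn)
S=0.0005; xs=np.arange(0.83,0.53,-S); ys=np.arange(0.05,-0.19,-S)
X,Y=np.meshgrid(xs,ys,indexing='ij')
uv=w2pix('wrist',np.c_[X.ravel(),Y.ravel(),np.full(X.size,0.083)],P).astype(np.float32).reshape(*X.shape,2)
o=cv2.remap(im,uv[...,0],uv[...,1],cv2.INTER_CUBIC); cv2.imwrite('pics/o_'+fn,o[:,:,::-1])
g=cv2.GaussianBlur(cv2.cvtColor(o,cv2.COLOR_RGB2GRAY),(0,0),1.5).astype(np.float32)
def sub(x,y,hx=.05,hy=.031):
    i=int((0.83-x)/S);j=int((0.05-y)/S);return i,j,int(hx/S),int(hy/S)
cx,cy=float(sys.argv[2]),float(sys.argv[3])
i,j,a,b=sub(cx,cy)
T=g[i-a:i+a,j-b:j+b]
for name,(x,y) in dict(left=(.7275,.001),right=(.7275,-.140)).items():
    ii,jj,_,_=sub(x,y); m=24
    W=g[max(ii-a-m,0):ii+a+m,jj-b-m:jj+b+m]; oi=max(ii-a-m,0)
    best=None
    for ang in np.arange(-2,2.01,.25):
        M=cv2.getRotationMatrix2D((T.shape[1]/2,T.shape[0]/2),ang,1)
        Tr=cv2.warpAffine(T,M,T.shape[::-1],borderMode=cv2.BORDER_REPLICATE)
        R=cv2.matchTemplate(W,Tr,cv2.TM_CCOEFF_NORMED);_,v,_,p=cv2.minMaxLoc(R)
        if best is None or v>best[0]: best=(v,p,ang,R)
    v,(pj,pi),ang,R=best
    dj=di=0
    if 0<pj<R.shape[1]-1 and 0<pi<R.shape[0]-1:
        f=lambda l,c,rr:(l-rr)/(2*(l-2*c+rr)); dj=f(R[pi,pj-1],v,R[pi,pj+1]);di=f(R[pi-1,pj],v,R[pi+1,pj])
    ddx=-((oi+pi+di)-(i-a))*S; ddy=-((jj-b-m+pj+dj)-(j-b))*S
    print(name,'score %.3f rot %.2f (+ccw: neighbour rel drive) dx %.4f dy %.4f'%(v,ang,ddx,ddy))
E
python3 ortho.py w9.png .606 -.068
```

```text
left score 0.994 rot 0.50 (+ccw: neighbour rel drive) dx 0.1249 dy 0.0690
right score 0.995 rot 1.00 (+ccw: neighbour rel drive) dx 0.1264 dy -0.0739
```

View pics/o_w9.png

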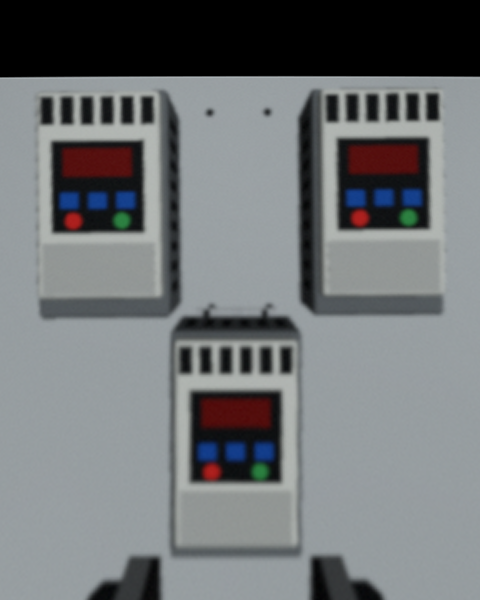

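```bash
cat > ecc.py <<'E'
from h import *
import sys
S=0.0005
def run(fn,cx,cy):
    im=cv2.imread('pics/o_'+fn); g=cv2.GaussianBlur(cv2.cvtColor(im,cv2.COLOR_BGR2GRAY),(0,0),1.5).astype(np.float32)
    ij=lambda x,y:((0.83-x)/S,(0.05-y)/S)
    i,j=map(int,ij(cx,cy)); a,b=88,58
    T=g[i-a:i+a,j-b:j+b]
    res={}
    for n,(x,y) in dict(left=(cx+float(sys.argv[4]),cy+.0715),right=(cx+float(sys.argv[4]),cy-.0715)).items():
        ii,jj=map(int,ij(x,y)); 
        W=np.eye(2,3,dtype=np.float32)
        W[:,2]=[jj-b,ii-a]
        cc,W=cv2.findTransformECC(T,g,W,cv2.MOTION_EUCLIDEAN,(3,300,1e-7),None,3)
        th=np.degrees(np.arctan2(W[1,0],W[0,0])) # image cw positive
        p=W@np.array([b,a,1.]); d=p-np.array([j,i])
        res[n]=(-d[1]*S,-d[0]*S,-th); print(n,round(float(cc),4),'dx %.4f dy %.4f rot %.2f'%res[n])
    L,R=np.array(res['left']),np.array(res['right'])
    phi=np.degrees(np.arctan2(L[0]-R[0],-(R[1]-L[1])))*-1
    print('bay rel drive',((L+R)/2).round(4),'LR-line yaw (world) %.2f'%phi,'dist',np.hypot(*(L-R)[:2]).round(4))
run(sys.argv[1],float(sys.argv[2]),float(sys.argv[3]))
E
python3 ecc.py w9.png .606 -.068 .1257
python3 - <<'E'
from h import *
# absolute edge orientation of right edge / left edge for each drive in ortho
im=cv2.imread('pics/o_w9.png');g=cv2.GaussianBlur(cv2.cvtColor(im,cv2.COLOR_BGR2GRAY),(0,0),1).astype(float)
for n,rows,(l,h) in (('right outer',(130,290),(425,460)),('left outer',(130,290),(25,55)),('drive R',(385,540),(285,312)),('drive L',(385,540),(160,186))):
    pts=[]
    for i in range(*rows):
        G=np.abs(np.gradient(g[i,l:h])); G[G<G.max()*.4]=0; pts.append((i,l+(G*np.arange(h-l)).sum()/G.sum()))
    p=np.array(pts); k=np.polyfit(p[:,0],p[:,1],1); rs=np.std(p[:,1]-np.polyval(k,p[:,0])); print(n,'yaw %.2f'%np.degrees(np.arctan(k[0])),'y',.05-np.polyval(k,p[:,0].mean())*.0005,rs)
E
```

```text
left 0.9976 dx 0.1249 dy 0.0691 rot 0.51
right 0.9974 dx 0.1264 dy -0.0738 rot 0.73
bay rel drive [ 0.1257 -0.0024  0.6235] LR-line yaw (world) 0.61 dist 0.1429
right outer yaw 5.55 y -0.1668388581434167 4.5043975714674085
left outer yaw -4.28 y 0.026771311710900827 4.983330335493213
drive R yaw 0.81 y -0.09881634981529681 0.7498658008702191
drive L yaw -0.44 y -0.036336031781121075 0.2981355477930143
```

```bash
python3 - <<'E'
from h import *
print(r.state()['q'].round(1))
E
python3 -m crank '[[-0.014,-0.034,0,0,0.034],[-0.014,-0.034,0,0,0.034],[0,0,0,0.14,0.034],[0,0,0,0.14,0.034],[0,0,0,0.14,0.034],[0,0,0,0.14,0.034],[0,0,0,0.14,0.034],[0,0,0,0.14,0.034],[0,0,0,0.14,0.034],[0,0,0,0.14,0.034],[0,0,0,0.14,0.034],[0,0,0,0.14,0.034]]'; python3 -m crank '[[0,0,0,0.16,0.034],[0,0,0,0,0.034],[0,0,0,0,0.034]]'
```

```text
[-8.9 25.  92.9 -0.  62.1 81. ]
t: 9.95
eef_pos: [0.5994, 0.0006, 0.25]
orientation: [180.0, 0.0, -80.3]
ft_force: [-0.0, -1.5, 0.6]
finger_gap: 0.034
t: 10.25
eef_pos: [0.5955, -0.025, 0.2478]
orientation: [-179.3, 2.8, -86.2]
ft_force: [0.2, -0.4, -0.6]
finger_gap: 0.034
```

```bash
python3 -m crank '[[0,0,0,-0.14,0.034],[0,0,0,-0.14,0.034],[0,0,0,-0.14,0.034],[0,0,0,-0.14,0.034],[0,0,0,-0.14,0.034],[0,0,0,-0.14,0.034],[0,0,0,-0.14,0.034],[0,0,0,-0.14,0.034],[0,0,0,-0.14,0.034],[0,0,0,-0.14,0.034],[0,0,0,-0.14,0.034]]'; python3 -m crank '[[0,0,0,-0.14,0.034],[0,0,0,-0.14,0.034],[0,0,0,-0.14,0.034],[0,0,0,-0.14,0.034],[0,0,0,-0.14,0.034],[0,0,0,-0.14,0.034],[0,0,0,-0.14,0.034],[0,0,0,-0.14,0.034],[0,0,0,-0.14,0.034],[0,0,0,-0.14,0.034],[0,0,0,0,0.034],[0,0,0,0,0.034]]'
```

```text
t: 11.35
eef_pos: [0.5959, -0.0235, 0.2478]
orientation: [-177.2, -0.6, 2.5]
ft_force: [0.3, 0.4, -0.4]
finger_gap: 0.0339
t: 12.55
eef_pos: [0.5959, -0.0238, 0.2478]
orientation: [179.9, -2.9, 82.1]
ft_force: [0.2, -0.5, 0.3]
finger_gap: 0.0339
```

The turn ran into the joint-6 limit, which left the tool tilted 2.9°. I'll use the opposite limit, where the tilt should go the other way, to bring it upright again.

```bash
python3 -m crank '[[0,0,0,-0.145,0.034],[0,0,0,-0.145,0.034],[0,0,0,-0.145,0.034],[0,0,0,-0.145,0.034],[0,0,0,-0.145,0.034],[0,0,0,-0.145,0.034],[0,0,0,-0.145,0.034],[0,0,0,-0.145,0.034],[0,0,0,-0.145,0.034],[0,0,0,-0.145,0.034],[0,0,0,-0.145,0.034],[0,0,0,-0.145,0.034]]'; python3 -m crank '[[0,0,0,-0.145,0.034],[0,0,0,-0.145,0.034],[0,0,0,-0.145,0.034],[0,0,0,-0.145,0.034],[0,0,0,-0.145,0.034],[0,0,0,-0.145,0.034],[0,0,0,-0.14,0.034],[0,0,0,0,0.034]]'; python3 -c "
from h import *
print(r.state()['q'].round(1))"
```

```text
t: 13.75
eef_pos: [0.5959, -0.024, 0.2477]
orientation: [177.2, 0.6, -177.9]
ft_force: [-0.5, 0.3, 0.7]
finger_gap: 0.0338
t: 14.55
eef_pos: [0.5959, -0.0241, 0.2477]
orientation: [179.0, 2.7, -120.2]
ft_force: [0.1, -0.4, 0.2]
finger_gap: 0.0338
[  -7.    22.1   98.     3.4   59.7 -158.6]
```

```bash
python3 -m crank '[[0,0,0,-0.12,0.034],[0,0,0,-0.03,0.034],[0,0,0,-0.03,0.034],[0,0,0,0,0.034],[0,0,0,0,0.034]]'; python3 -c "
from h import *
s=r.state();print(s['q'].round(1),s['orientation'].round(2))"
```

```text
t: 15.05
eef_pos: [0.5966, -0.0195, 0.248]
orientation: [179.6, 2.4, -110.4]
ft_force: [0.6, -0.0, 0.4]
finger_gap: 0.0342
[  -6.3   22.2   97.9    2.8   59.8 -167.2] [ 179.6     2.36 -110.43]
```

```bash
python3 -m crank '[[0,0,0,-0.03,0.034],[0,0,0,-0.03,0.034],[0,0,0,-0.03,0.034],[0,0,0,0,0.034],[0,0,0,0,0.034]]'; python3 -c "
from h import *
s=r.state();print(s['q'].round(1),s['orientation'].round(2))"
```

```text
t: 15.55
eef_pos: [0.598, -0.0041, 0.2485]
orientation: [-179.9, 0.6, -106.6]
ft_force: [0.2, 0.3, -0.1]
finger_gap: 0.0339
[  -3.7   22.2   97.7    0.7   59.9 -167.4] [-179.89    0.64 -106.61]
```

```bash
python3 -m crank '[[0,0,0,-0.03,0.034],[0,0,0,0,0.034],[0,0,0,0,0.034]]'; python3 -c "
from h import *
s=r.state();print(s['q'].round(1),s['orientation'].round(2))"
```

```text
t: 15.85
eef_pos: [0.5983, 0.0008, 0.2485]
orientation: [-179.7, 0.1, -105.4]
ft_force: [-0.1, 0.7, 1.0]
finger_gap: 0.034
[  -2.8   22.3   97.6    0.    59.9 -167.4] [-1.7975e+02  7.0000e-02 -1.0542e+02]
```

```bash
python3 -m crank '[[0,0,0,0.143,0.034],[0,0,0,0.143,0.034],[0,0,0,0.143,0.034],[0,0,0,0.143,0.034],[0,0,0,0.143,0.034],[0,0,0,0.143,0.034],[0,0,0,0.143,0.034],[0,0,0,0.143,0.034],[0,0,0,0.143,0.034],[0,0,0,0.143,0.034],[0,0,0,0.143,0.034],[0,0,0,0.143,0.034]]'; python3 -m crank '[[0,0,0,0.143,0.034],[0,0,0,0.143,0.034],[0,0,0,0.143,0.034],[0,0,0,0.143,0.034],[0,0,0,0.143,0.034],[0,0,0,0.143,0.034],[0,0,0,0.143,0.034],[0,0,0,0.143,0.034],[0,0,0,0,0.034]]'; python3 meas.py 10 wrist scene
```

```text
t: 17.05
eef_pos: [0.5983, 0.0004, 0.2485]
orientation: [179.9, 0.2, 155.9]
ft_force: [0.8, -0.1, 0.7]
finger_gap: 0.034
t: 17.95
eef_pos: [0.5983, 0.0004, 0.2486]
orientation: [179.7, 0.0, 90.5]
ft_force: [0.7, -0.7, 0.3]
finger_gap: 0.0338
17.95 [5.983e-01 4.000e-04 2.486e-01] [1.7974e+02 1.0000e-02 9.0510e+01] [ 0.7 -0.7  0.3] 0.033802822932434154
wrist
[388, 146, 107, 58, 5650] [731.5   1.9] [107.1  61.7] 0.29 0.0843
[277, 205, 94, 53, 4225] [606.9 -66. ] [105.9  61.9] 0.52 0.0843
[384, 263, 89, 43, 2328] [ 733.8 -135.8] [103.7  53. ] 0.41 0.0842
scene
[269, 178, 41, 39, 842] [607.2 -65.7] [ 65.4 105. ] 89.46 0.082
[215, 201, 45, 42, 969] [ 733.6 -140.1] [107.4  64.6] 0.46 0.0819
[266, 221, 45, 46, 1075] [728.1   2.8] [ 63.1 113.4] 89.91 0.0821
```

View pics/wrist10.png

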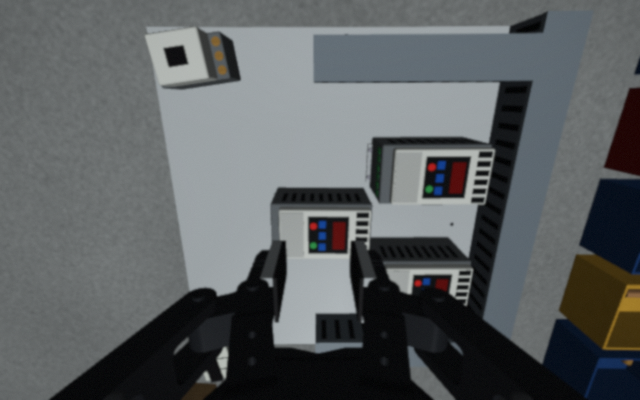

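View pics/scene10.png

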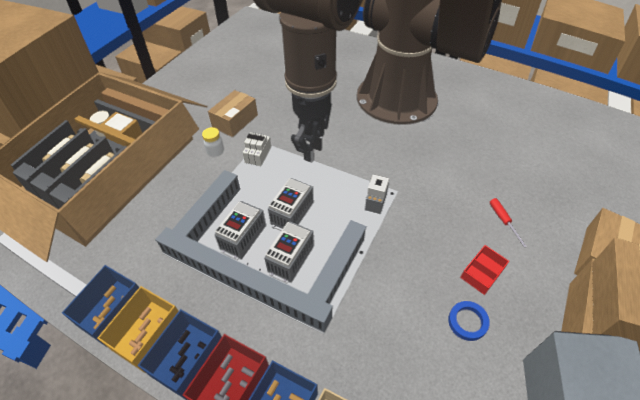

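```bash
python3 -m crank '[[0,0.005,0.03,0,0.034],[0,0,0.04,0,0.034],[0,0,0.04,0,0.034],[0,0,0.04,0,0.034],[0,0,0.04,0,0.034],[0,0,0.02,0,0.034],[0,0,0.005,0,0.034],[-0.006,0,0,0,0.034],[-0.006,0,0,0,0.034],[-0.003,0,0,0,0.034],[0,0,0,0,0.034]]'; python3 -m crank '[[-0.002,0,0,0,0.034],[-0.002,0,0,0,0.034]]'; python3 meas.py 11 wrist
```

```text
t: 19.15
eef_pos: [0.6052, -0.0151, 0.0348]
orientation: [179.6, 0.0, 90.7]
ft_force: [0.7, -0.7, 0.2]
finger_gap: 0.034
t: 19.35
eef_pos: [0.6047, -0.0184, 0.034]
orientation: [179.7, 0.0, 90.7]
ft_force: [-0.4, -0.8, 0.2]
finger_gap: 0.0341
19.35 [ 0.6047 -0.0184  0.034 ] [1.797e+02 1.000e-02 9.071e+01] [-0.4 -0.8  0.2] 0.034066841335076065
wrist
[495, 187, 145, 158, 20488] [7.058e+02 4.000e-01] [52.6 63.1] 0.56 0.0843
[148, 277, 131, 122, 6295] [573.3 -32.1] [39.2 55.4] 5.62 0.0903
[357, 277, 130, 123, 6360] [640.  -31.6] [58.9 39.7] 89.81 0.0904
[274, 335, 88, 18, 1132] [605.8 -37.3] [37.8  3. ] 0.39 0.0771
```

View pics/wrist11.png

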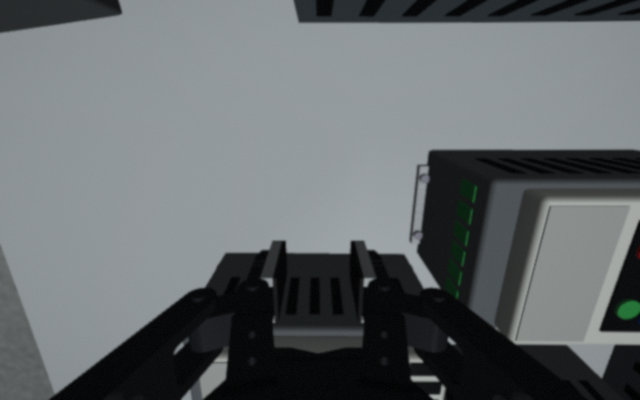

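```bash
python3 -m crank '[[0,0,-0.005,0,0.034],[-0.001,0,0,0,0.034]]'; for i in 1; do python3 -m crank '[[-0.001,0,0,0,0.034]]'; done;  python3 -m crank '[[-0.001,0,0,0,0.034]]';python3 -m crank '[[-0.001,0,0,0,0.034]]'
```

```text
t: 19.6
eef_pos: [0.6048, -0.0192, 0.0392]
orientation: [179.7, 0.0, 90.7]
ft_force: [0.0, 0.6, -1.1]
finger_gap: 0.034
t: 19.7
eef_pos: [0.6047, -0.0203, 0.0388]
orientation: [179.7, 0.0, 90.7]
ft_force: [0.4, 0.3, -0.4]
finger_gap: 0.0343
t: 19.8
eef_pos: [0.6045, -0.0213, 0.0386]
orientation: [179.7, 0.0, 90.7]
ft_force: [0.3, 0.7, 0.4]
finger_gap: 0.0341
t: 19.9
eef_pos: [0.6045, -0.0224, 0.0385]
orientation: [179.7, 0.0, 90.7]
ft_force: [0.1, -0.4, 1.0]
finger_gap: 0.034
```

```bash
python3 -m crank '[[-0.001,0,0,0,0.034]]';python3 -m crank '[[-0.001,0,0,0,0.034]]';python3 -m crank '[[-0.001,0,0,0,0.034]]'; python3 -m crank '[[-0.001,0,0,0,0.034]]'
```

```text
t: 20.0
eef_pos: [0.6044, -0.0231, 0.0385]
orientation: [179.8, -0.0, 90.7]
ft_force: [-0.7, 4.5, 1.8]
finger_gap: 0.0342
t: 20.1
eef_pos: [0.6043, -0.0241, 0.0385]
orientation: [179.8, -0.0, 90.7]
ft_force: [-0.5, 4.2, 0.5]
finger_gap: 0.0339
t: 20.2
eef_pos: [0.6044, -0.0252, 0.0385]
orientation: [179.8, -0.0, 90.7]
ft_force: [0.4, 3.3, 0.2]
finger_gap: 0.034
t: 20.3
eef_pos: [0.6045, -0.0263, 0.0385]
orientation: [179.7, 0.0, 90.7]
ft_force: [-0.3, 4.1, 0.5]
finger_gap: 0.0341
```

```bash
python3 -m crank '[[-0.0005,0,0,0,0.034],[0.015,0,0,0,0.034],[0.01,0,-0.02,0,0.034],[0,0,-0.045,0,0.034],[0,0,-0.045,0,0.034],[0,0,-0.045,0,0.034],[0,0,-0.045,0,0.034],[0,0,-0.01,0.143,0.034],[0,0,0,0.143,0.034],[0,0,0,0.143,0.034],[0,0,0,0.143,0.034],[0,0,0,0.143,0.034]]'; python3 -m crank '[[0,0,0,0.143,0.034],[0,0,0,0.143,0.034],[0,0,0,0.143,0.034],[0,0,0,0.143,0.034],[0,0,0,0.143,0.034],[0,0,0,0.141,0.034],[0.01,0.03,0,0,0.034],[0.013,0.037,0,0,0.034],[0,0,0,0,0.034],[0,0,0,0,0.034],[0,0,0,0,0.034]]'; python3 ortho.py w12.png .606 -.071; python3 ecc.py w12.png .606 -.071 .1257;python3 meas.py 12 wrist
```

```text
t: 21.5
eef_pos: [0.6033, -0.001, 0.2487]
orientation: [179.8, -0.2, 49.4]
ft_force: [0.1, 0.6, 1.0]
finger_gap: 0.0338
t: 22.6
eef_pos: [0.6268, -0.0676, 0.2486]
orientation: [-180.0, -0.2, 0.7]
ft_force: [0.6, 0.5, 0.4]
finger_gap: 0.0343
left score 0.988 rot 0.25 (+ccw: neighbour rel drive) dx 0.1245 dy 0.0731
right score 0.996 rot 0.00 (+ccw: neighbour rel drive) dx 0.1260 dy -0.0695
left 0.9974 dx 0.1245 dy 0.0733 rot -0.12
right 0.9978 dx 0.1260 dy -0.0695 rot 0.07
bay rel drive [ 0.1252  0.0019 -0.0285] LR-line yaw (world) 0.58 dist 0.1429
22.65 [ 0.6268 -0.0675  0.2486] [-180.     -0.24    0.73] [-0.6  0.4 -0.2] 0.034197388495247345
wrist
[211, 9, 74, 122, 7678] [ 7.314e+02 -1.000e-01] [ 64.4 110.7] 89.38 0.0848
[359, 9, 75, 121, 7792] [ 733.4 -140.4] [109.   63.9] 1.02 0.0845
[291, 145, 61, 95, 5205] [606.1 -71.9] [111.1  65.8] 1.43 0.0845
```

View pics/wrist12.png

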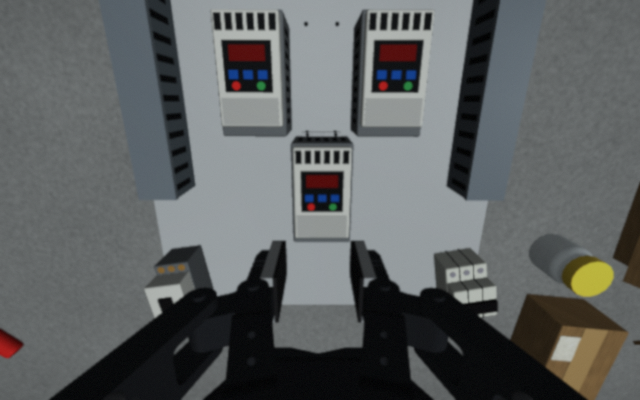

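```bash
python3 -m crank '[[-0.03,0.001,0,0,0.034],[-0.04,0.001,0,0,0.034],[-0.03,0.001,0,0,0.034],[-0.01,0.001,0.02,0,0.034],[0,0,0.04,0,0.034],[0,0,0.04,0,0.034],[0,0,0.04,0,0.034],[0,0,0.04,0,0.034],[0,0,0.02,0,0.034],[0,0,0.008,0,0.034],[0,0,0,0,0.034],[0,0,0,0,0.034]]'; python3 -m crank '[[0.004,0,0,0,0.034],[0.004,0,0,0,0.034],[0.002,0,0,0,0.034],[0.002,0,0,0,0.034],[0.002,0,0,0,0.034]]';python3 -m crank '[[0.002,0,0,0,0.034],[0.002,0,0,0,0.034]]'; python3 meas.py 13 wrist
```

```text
t: 23.9
eef_pos: [0.5188, -0.0737, 0.0412]
orientation: [180.0, -0.3, 0.7]
ft_force: [-0.6, -0.6, -0.3]
finger_gap: 0.0339
t: 24.4
eef_pos: [0.5324, -0.0737, 0.0404]
orientation: [180.0, -0.3, 0.7]
ft_force: [-0.5, -1.1, -0.8]
finger_gap: 0.0342
t: 24.6
eef_pos: [0.5349, -0.0735, 0.0401]
orientation: [-180.0, -0.1, 0.7]
ft_force: [-8.5, -0.5, 6.2]
finger_gap: 0.0338
24.6 [ 0.5349 -0.0735  0.0401] [-1.7998e+02 -1.2000e-01  6.9000e-01] [-8.5 -0.5  6.2] 0.033830150239274895
wrist
[211, 0, 209, 259, 47361] [598.  -72.4] [91.5 62.6] 0.41 0.0848
[165, 267, 115, 97, 4379] [536.6 -39.7] [35.7 26.5] 89.94 0.0956
[356, 268, 116, 96, 4412] [ 537.5 -108.3] [26.5 35.9] 2.1 0.0955
```

View pics/wrist13.png

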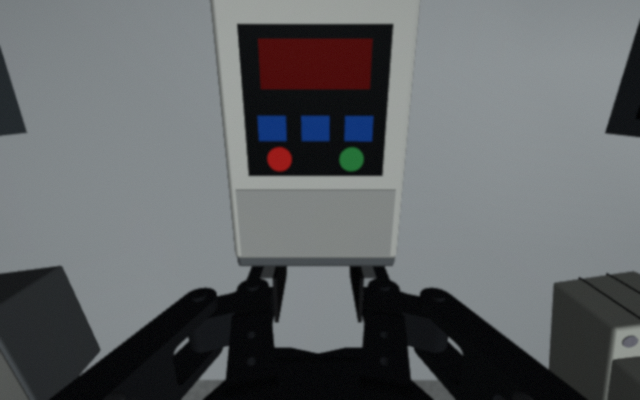

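```bash
python3 -m crank '[[0.004,0,0,0,0.034],[0.004,0,0,0,0.034],[0.004,0,0,0,0.034],[0.004,0,0,0,0.034],[0.004,0,0,0,0.034]]';python3 -m crank '[[0.004,0,0,0,0.034],[0.004,0,0,0,0.034],[0.004,0,0,0,0.034],[0.004,0,0,0,0.034],[0.004,0,0,0,0.034]]'; python3 meas.py 14 wrist
```

```text
t: 25.15
eef_pos: [0.5563, -0.0734, 0.0403]
orientation: [180.0, -0.2, 0.7]
ft_force: [-2.5, 0.5, -2.5]
finger_gap: 0.0337
t: 25.65
eef_pos: [0.5764, -0.0732, 0.0405]
orientation: [180.0, -0.3, 0.7]
ft_force: [-2.8, 0.0, -1.5]
finger_gap: 0.0341
25.65 [ 0.5764 -0.0732  0.0405] [179.99  -0.26   0.69] [-2.8  0.  -1.5] 0.03405331268526485
wrist
[0, 0, 192, 24, 3880] [ 6.816e+02 -3.000e-01] [ 5.9 62.9] 4.38 0.0831
[211, 0, 209, 259, 47111] [639.5 -71.6] [92.  63.7] 0.53 0.0847
[435, 0, 205, 26, 4183] [ 683.3 -140.8] [61.5  6.2] 87.21 0.083
[166, 267, 114, 97, 4268] [577.9 -39.5] [26.9 35.7] 0.66 0.0957
[355, 268, 116, 95, 4336] [ 578.5 -107.8] [27.  35.6] 1.63 0.0957
```

View pics/wrist14.png

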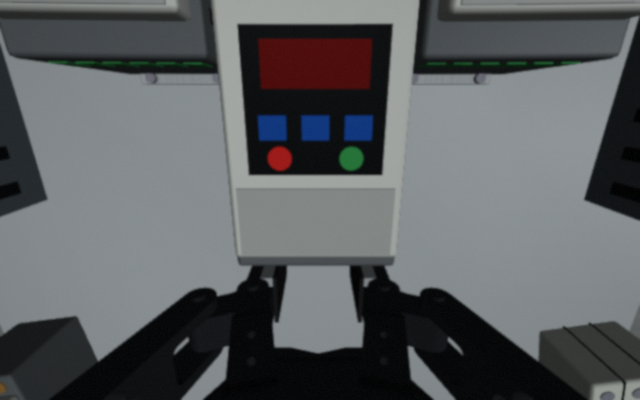

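```bash
python3 -m crank '[[0.004,-0.0001,0,0,0.034],[0.004,-0.0001,0,0,0.034],[0.004,-0.0001,0,0,0.034],[0.004,-0.0001,0,0,0.034],[0.004,-0.0001,0,0,0.034]]';python3 -m crank '[[0.004,-0.0001,0,0,0.034],[0.004,0,0,0,0.034],[0.004,0,0,0,0.034],[0.004,0,0,0,0.034],[0.004,0,0,0,0.034]]'; python3 meas.py 15 wrist
```

```text
t: 26.2
eef_pos: [0.5965, -0.0724, 0.0405]
orientation: [180.0, -0.3, 0.7]
ft_force: [-3.4, -0.4, -0.2]
finger_gap: 0.034
t: 26.7
eef_pos: [0.6165, -0.0721, 0.0406]
orientation: [180.0, -0.3, 0.7]
ft_force: [-2.5, -0.5, -1.4]
finger_gap: 0.0337
26.7 [ 0.6165 -0.0721  0.0406] [179.99  -0.26   0.68] [-2.5 -0.5 -1.4] 0.03371420474207213
wrist
[0, 0, 208, 150, 29137] [7.024e+02 3.000e-01] [47.6 64.4] 1.44 0.0848
[211, 0, 208, 257, 46905] [679.9 -71.5] [91.  63.9] 0.79 0.0848
[425, 0, 215, 149, 29802] [ 704.6 -141.5] [47.6 63.2] 0.52 0.0845
[168, 267, 113, 96, 4213] [617.7 -38.5] [35.1 27.4] 89.53 0.0957
[356, 267, 113, 97, 4270] [ 618.7 -106.6] [27.7 35.3] 2.04 0.0958
```

View pics/wrist15.png

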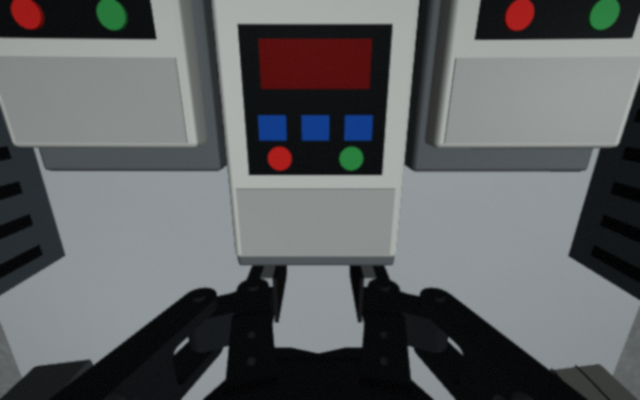

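```bash
python3 - <<'E'
from h import *
for z,L in ((.083,((100,147),(540,147),(316,257))),(.071,((130,169),(510,169),(316,264)))):
    print([pix2w('wrist',p,z=z).round(4) for p in L])
E
python3 -m crank '[[0.004,0,0,0,0.034],[0.004,0,0,0,0.034],[0.004,0,0,0,0.034],[0.004,0,0,0,0.034],[0.004,0,0,0,0.034],[0.004,0,0,0,0.034],[0.004,0,0,0,0.034],[0.003,0,0,0,0.034],[0.003,0,0,0,0.034]]'; python3 meas.py 16 wrist
```

```text
[array([0.6817, 0.0023, 0.083 ]), array([ 0.6834, -0.1473,  0.083 ]), array([ 0.6403, -0.0717,  0.083 ])]
[array([0.6714, 0.0013, 0.071 ]), array([ 0.6731, -0.1468,  0.071 ]), array([ 0.63  , -0.0717,  0.071 ])]
t: 27.65
eef_pos: [0.6504, -0.0717, 0.0407]
orientation: [180.0, -0.3, 0.7]
ft_force: [-2.4, 0.1, -1.6]
finger_gap: 0.034
27.65 [ 0.6504 -0.0717  0.0407] [179.99  -0.26   0.69] [-2.4  0.1 -1.6] 0.034037769554283635
wrist
[0, 0, 218, 241, 45713] [7.179e+02 3.000e-01] [85.8 63.5] 0.57 0.0849
[211, 0, 208, 257, 46827] [713.8 -70.5] [91.2 62.6] 0.53 0.0848
[414, 0, 226, 239, 46315] [ 719.8 -141.5] [84.5 63.3] 0.65 0.0847
[169, 267, 111, 95, 4155] [652. -38.] [34.7 27.5] 88.89 0.0958
[355, 267, 115, 96, 4224] [ 652.5 -106.3] [27.3 35.8] 1.14 0.0958
```

View pics/wrist16.png

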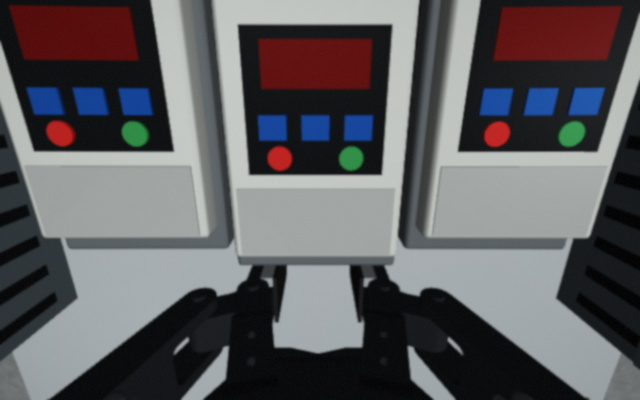

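```bash
python3 -m crank '[[0.002,0,0,0,0.034],[0.002,0,0,0,0.034],[0.001,0,0,0,0.034],[0,0,0,0,0.034],[0,0,0,0,0.034]]'; cat > near.py <<'E'
from h import *
import sys
P=r.camera_params('wrist');im,d=snap('wrist',sys.argv[1]);h=cv2.cvtColor(im,cv2.COLOR_RGB2HSV)
for n,m in dict(red=(((h[...,0]<8)|(h[...,0]>172))&(h[...,1]>150)&(h[...,2]>150)),blue=((h[...,0]>100)&(h[...,0]<125)&(h[...,1]>130)&(h[...,2]>100)),green=((h[...,0]>50)&(h[...,0]<80)&(h[...,1]>120)&(h[...,2]>80))).items():
    k,lab,st,ce=cv2.connectedComponentsWithStats(m.astype(np.uint8))
    for i in range(1,k):
        if 200<st[i,4]<1500: print(n,st[i,4],ce[i].round(1),pix2w('wrist',ce[i],z=.083,P=P)[:2].round(4))
s=r.state();print(s['eef_pos'].round(4),s['ft_force'].round(1))
E
python3 near.py w17.png
```

```text
t: 28.2
eef_pos: [0.6554, -0.0716, 0.0409]
orientation: [180.0, -0.3, 0.7]
ft_force: [-2.1, 0.1, -1.1]
finger_gap: 0.034
red 445 [ 63.9 148.4] [0.7192 0.0151]
red 432 [493.3 149. ] [ 0.7207 -0.1314]
red 416 [279.2 157.8] [ 0.7169 -0.0581]
blue 744 [ 50. 117.] [0.7295 0.017 ]
blue 755 [ 94.4 117.4] [0.7296 0.0026]
blue 745 [138.4 117.4] [ 0.7298 -0.0118]
blue 745 [492.4 117.5] [ 0.7311 -0.1291]
blue 755 [536.4 117.5] [ 0.7312 -0.1434]
blue 764 [580.7 117.4] [ 0.7313 -0.1578]
blue 724 [272.1 127.4] [ 0.7272 -0.056 ]
blue 722 [314.8 127.3] [ 0.7274 -0.0703]
blue 727 [357.7 127.4] [ 0.7275 -0.0847]
green 508 [137.6 148.6] [ 0.7195 -0.0097]
green 507 [566.6 148.9] [ 0.721 -0.156]
green 467 [350.7 157.7] [ 0.7172 -0.0828]
[ 0.6554 -0.0716  0.0409] [-1.5 -0.3 -0.9]
```

View pics/w17.png

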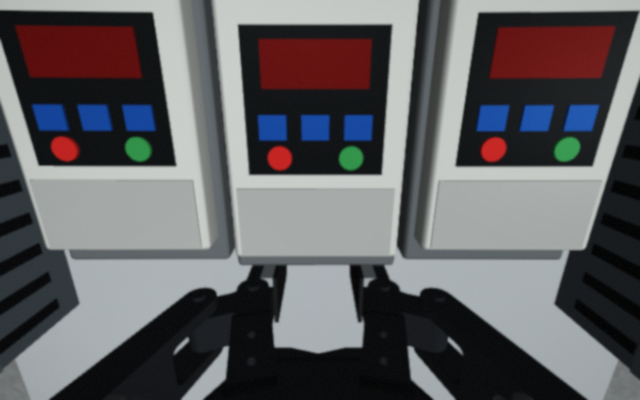

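```bash
python3 -m crank '[[0.001,0,0,0,0.034],[0.001,0,0,0,0.034],[0.001,0,0,0,0.034],[0,0,0,0,0.034],[0,0,0,0,0.034]]'; python3 near.py w18.png | grep -v green
```

```text
t: 28.75
eef_pos: [0.6578, -0.0716, 0.0409]
orientation: [180.0, -0.2, 0.7]
ft_force: [-5.0, 0.3, 2.8]
finger_gap: 0.0341
red 439 [ 65.9 155.9] [0.7191 0.0151]
red 426 [492.  156.5] [ 0.7207 -0.1313]
red 419 [279.2 158. ] [ 0.7193 -0.058 ]
blue 733 [ 52.1 124.9] [0.7294 0.017 ]
blue 723 [ 96.1 125. ] [0.7297 0.0026]
blue 741 [139.9 125.4] [ 0.7297 -0.0118]
blue 733 [491.3 125.5] [ 0.731  -0.1291]
blue 749 [534.8 125.4] [ 0.7312 -0.1434]
blue 763 [578.8 125.4] [ 0.7313 -0.1578]
blue 723 [272.  127.5] [ 0.7297 -0.0559]
blue 722 [314.7 127.4] [ 0.7299 -0.0702]
blue 728 [357.7 127.4] [ 0.73   -0.0846]
[ 0.6578 -0.0716  0.0409] [-5.1 -0.4  3. ]
```

```bash
python3 -m crank '[[0.0005,0,0,0,0.034],[0,0,0,0,0.034],[0,0,0,0,0.034]]'; python3 near.py w19.png | grep -v green
```

```text
t: 29.1
eef_pos: [0.6583, -0.0715, 0.0409]
orientation: [180.0, -0.2, 0.7]
ft_force: [-4.6, -0.0, 3.3]
finger_gap: 0.0339
red 438 [ 66.3 157.2] [0.7191 0.0151]
red 418 [279.2 158.1] [ 0.7198 -0.058 ]
red 425 [491.8 157.9] [ 0.7206 -0.1313]
blue 758 [ 52.4 126.4] [0.7294 0.017 ]
blue 743 [ 96.4 126.6] [0.7296 0.0026]
blue 717 [140.2 126.9] [ 0.7297 -0.0119]
blue 724 [272.  127.5] [ 0.7301 -0.0559]
blue 723 [314.7 127.4] [ 0.7303 -0.0702]
blue 727 [357.7 127.4] [ 0.7305 -0.0846]
blue 738 [490.9 127.4] [ 0.7309 -0.1291]
blue 726 [534.6 126.9] [ 0.7311 -0.1434]
blue 756 [578.7 126.5] [ 0.7314 -0.1578]
[ 0.6583 -0.0716  0.0409] [-5.5  0.4  2.8]
```

The drive is now in line with its neighbours to within about 0.2 mm. Next I'll draw the hand straight back, lift it, and check from above.

```bash
python3 -m crank '[[-0.003,0,0,0,0.034],[-0.01,0,0,0,0.034],[-0.025,0,0,0,0.034],[-0.02,0,-0.02,0,0.034],[0,0,-0.045,0,0.034],[0,0,-0.045,0,0.034],[0,0,-0.045,0,0.034],[0,0,-0.045,0,0.034],[0,0,-0.02,0,0.034],[0,0,0,0,0.034],[0,0,0,0,0.034]]'; python3 near.py w20.png; python3 meas.py 20 wrist scene
```

```text
t: 30.25
eef_pos: [0.5992, -0.0722, 0.2606]
orientation: [180.0, -0.3, 0.7]
ft_force: [-0.6, 0.2, 0.2]
finger_gap: 0.0338
[ 0.5989 -0.0722  0.2597] [-0.2  0.9  0.1]
30.3 [ 0.5989 -0.0722  0.2597] [-179.99   -0.21    0.68] [-0.2  0.9  0.1] 0.033962896109144006
wrist
[208, 0, 72, 103, 6304] [7.226e+02 2.000e-01] [64.  93.3] 89.33 0.0848
[283, 0, 67, 100, 6196] [724.2 -69.8] [88.4 65.3] 0.77 0.0847
[353, 0, 74, 99, 6366] [ 725.5 -140.4] [64.7 87.6] 89.65 0.0846
scene
[215, 201, 45, 42, 973] [ 733.8 -140.1] [105.7  65.4] 0.54 0.082
[240, 212, 71, 55, 2099] [731.8 -34.5] [138.4 107.9] 89.48 0.0819
```

View pics/w20.png

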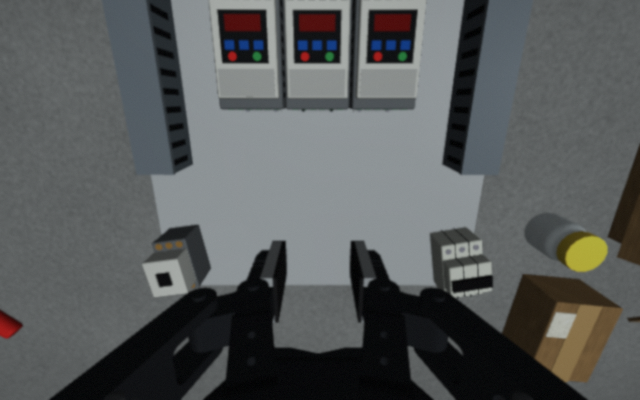

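View pics/scene20.png

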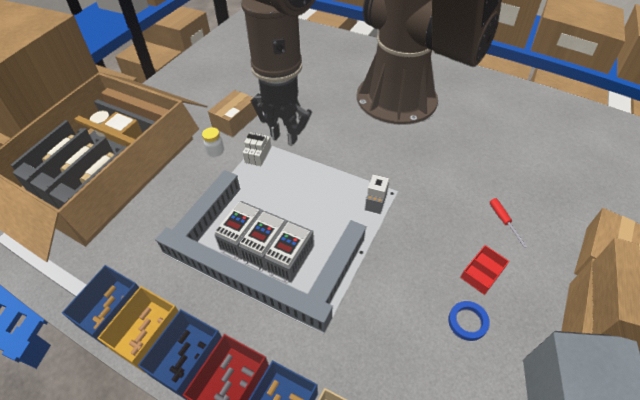

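Both views show all three drives lined up, the hand clear of everything, and the other things where they were. I'm handing the job in.

```bash
python3 -c "
from station import r
print(r.close_job(), r.state()['t'])"
```

```text
the job is handed in; nothing more can be done
the job is handed in; nothing more can be done
```

The loose drive is in the empty place between the two screwed-down drives, and I handed the job in at about 30 s of the 72 s allowed.

I pushed it with the two fingertips, held 34 mm apart against its near end. It went forward along an arc until it was straight. A measured sideways push of about 4 mm then lined it up with the gap, and a slow straight push took it in. I drew the hand straight back and lifted it clear.

**Last checks before the hand was withdrawn:**
- **Ends:** the drive's ends were within about 0.2 mm of the line between its neighbours.
- **Sideways:** it was centred in the gap to about 0.2 mm.
- **Turn:** the near-button positions put it within about 0.2° of the neighbours.

**After the hand was withdrawn:** the wrist and scene pictures showed the three drives in line, the other things where they were, and no force on the tool. The fine button measurement could not be repeated from that height.

**What went less smoothly:**
- **First contact:** it gave about 10 N upward as well as 10 N horizontally. I raised the hand about 12 mm, and later pushing stayed below about 9 N.
- **Joint-6 limit:** turning the hand for the sideways push ran into the joint's range and tilted the tool about 3°. This happened in the air with nothing touched, and I straightened it at the opposite limit before going on.
- **Measurement disagreement:** the early top-camera and wrist-camera positions disagreed by about 2 mm. I relied on measurements between the drives within single wrist pictures instead.

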